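# Open the green-lidded syringe case

### The arm

A 6-joint arm with a two-finger parallel gripper is mounted at the origin on a cart in front of the work surface, level with it; the furniture and walls round the work are solid. World frame = base frame: x ahead of the robot, y to its left, z up, the work surface at z = 0. Lengths are in m, angles in degrees, forces in N, time in s.
With the tool pointing down it reaches from about 0.4 to 0.825 m from the base axis. Payload 7 kg.
Tool frame: the origin (TCP) lies between the finger pads; the fingertips stand 25 mm ahead of it and the grasp point (between the pads) lies 6 mm ahead of it; z points along the fingers, y is the line along which they close (so a half turn about z gives the same grasp; the last joint's range is limited). The gripper opens to 88 mm and grips with 3 to 60 N. Pads are 19 mm wide; open, the fingers measure 130 mm over their backs; the gripper's body (78 mm by 193 mm) begins 47 mm behind the grasp point.
Start: joints at [-47.435, 20.546, 0.682, 0, -70.136, -16.507], TCP at [0.296, -0.606, 0.218] pointing down, gripper open.
Joint ranges: [-176.03, 176.03], [-82.01, 121.73], [-58.28, 71.71], [-173.87, 95.51], [-174.79, -0.11], [-173.66, 173.66]. Speed limits (degrees/s): [136.94, 136.94, 172.46, 180, 180, 180].

### API

Orientations are given as [roll, pitch, yaw] about the fixed x, y, z axes, in that order (R = Rz(yaw) Ry(pitch) Rx(roll)).
In Python, from plant import r gives the robot as it stands.
- The arm moves only by the shell command python3 -m crank 'ROWS' [FORCE]. ROWS is JSON, a list of rows, each a list of 3 entries, a list of its own where there are three numbers: the turn, a rotation vector about the tool's x, y, z in degrees, then the shift along the tool's x, y, z in cm, then the closure, from -1 (fully open) to 1 (shut). In form: [[[wx, wy, wz], [dx, dy, dz], fingers], ...]. A call has 1 to 8 rows; each row shifts and turns the commanded pose from where the row before left it, along the tool's axes as they then stand; what a row does not reach is not made up. A row lasts 1/10 s, in which the tool goes at most 50 mm and 8.59 degrees, less where a joint would pass 70% of its speed; a pose out of reach is approached as far as the arm can. A call with a gripper value outside its range is refused whole. The fingers move at their own pace and stop on an object; FORCE is the grip in N (left out, the last holds). Time passes only in rows, so rows that do not move let the fingers close. It gives the time, the measured TCP pose, the force, the opening and the grip force at its end, in the units of the state.
- r.get_state(): the state, without advancing time (a new reading comes with each control period).
- r.capture(name): name is "side" or "top"; returns a dict with "color" (400x640x3 uint8, red, green, blue), "range_z" (400x640 float32, m along the optical axis (not along the pixel's ray), 0 where there is no reading), "intrinsics" (3x3 intrinsics, pixels), "world_from_camera" (4x4, takes a point from camera to world coordinates). Camera axes: x right, y down, z forward; pixel columns grow to the right and rows downward; lengths in m; the calibration is good to about 2 mm. A picture is of the moment at which its call begins.
- r.close_job(): hands the job in; it is judged then, once.
The state is a dict: "time_s": time; "joints": joint angles; "qd": joint speeds; "joint_torque": joint torques, N m; "tcp_pos": TCP position; "eef_rot": TCP orientation; "contact_force": force on the tool from outside, world axes, zero at the start; "moment": the same for the moment, N m; "gripper_width": finger opening in m; "gripper_force": force on a finger pad.
Only numpy, scipy, OpenCV 4.12 (cv2) and the standard library are available. Lean on these libraries where they do the work, as an engineer would, in place of code of your own. Each camera call takes 0.05 s, during which the arm holds its last target. There are 200 camera calls.

### The job

Open the supply case with the green lid: lift the lid's grip end over the stop lip, slide the lid out of its grooves, and lay it flat, grip up, in the middle of the yellow mat. Set it down, do not drop it, and leave the orange-lidded case shut.

Things in the scene. Friction and masses are not known exactly. Their poses are not given: they have to be found in the camera images.
- lid_green_grip (a point): Centre of the green lid's grip block: 24 mm along the lid's x, 20 mm along y, 26 mm high; its centre is 13 mm above the lid's top face and 52 mm from the lid's middle towards its -x end. Axes: the lid's, z up; the lid slides out in -x (at first roughly towards the robot). The lid tilts about its far end, up to 4 degrees, as the grip end rises, and may turn between the finger pads.
- lid_green: Loose green lid, 156 (x) x 90 (y) x 4 mm, 120 g; origin at the middle of its underside, 34 mm above the desk when shut. It closes a fixed white case 170 x 104 x 46 mm. A stop lip at its -x end rises 7 mm above its underside: raise that end 9 to 11 mm to pass. Grooves hold its +x end with 4 mm of free height and 2 mm side play until it has slid out 55 mm; then lift it away.
- mat_mid (a point): Centre of the top of a yellow foam mat, 230 x 160 mm and 18 mm thick, fixed flat on the desk; x along its long side, z up. The lid is to lie here.
- lid_orange_grip (a point): Centre of the grip block on the orange lid of a second, otherwise equal case. Leave it shut.
There are look-alikes about, which are no part of the job. Of the things shaped like the lid_green, the green one is meant.

How it is judged:
By the outcome, as a careful person would: the job done as asked, in the order asked, and still so for the second after the job is handed in, with the robot touching nothing.
It also fails if it takes over 40 s, if anything falls off the work surface, if the arm or the gripper's body presses on something with over 40 N, if the wrist force passes 120 N, or if a joint passes its speed limit or range.

## Working session

There is one attempt and no reset: what is moved stays moved. The work goes in short steps, Python scripts to look and compute and a shell command to move; the robot and the scene stay as the last step left them, time stands still between calls to the robot, and variables do not carry over. Pictures are saved under pics/ and viewed, at most 10 in all, crops included, and the job is handed in when it is done.

```bash
mkdir -p pics; ls; cat > h.py <<'E'
import numpy as np, cv2
from plant import r
def pts(c):
    d=c["range_z"];K=np.array(c["intrinsics"]);T=np.array(c["world_from_camera"])
    v,u=np.mgrid[:d.shape[0],:d.shape[1]]
    P=np.stack([(u-K[0,2])/K[0,0]*d,(v-K[1,2])/K[1,1]*d,d],-1)
    return P@T[:3,:3].T+T[:3,3]
E
python3 - <<'E'
from h import *
ims=[]
for n in("top","side"):
    c=r.capture(n); np.savez(n+"0.npz",**c); ims.append(c["color"]); print(n,np.round(c["world_from_camera"],3).tolist())
cv2.imwrite("pics/a.png",cv2.cvtColor(ims[0],cv2.COLOR_RGB2BGR));cv2.imwrite("pics/b.png",cv2.cvtColor(ims[1],cv2.COLOR_RGB2BGR))
print(r.get_state())
E
```

```text
pics
top [[-0.026, -0.991, 0.132, 0.381], [-1.0, 0.024, -0.014, -0.006], [0.011, -0.132, -0.991, 1.18], [0.0, 0.0, 0.0, 1.0]]
side [[-0.935, -0.232, 0.27, 0.232], [-0.356, 0.602, -0.715, 0.75], [0.003, -0.764, -0.645, 0.74], [0.0, 0.0, 0.0, 1.0]]
{'time_s': 0.1, 'joints': array([-4.74346001e+01,  2.05874134e+01,  6.39683049e-01, -1.83693239e-02,
       -7.01367488e+01, -1.65070889e+01]), 'qd': array([ 0.00828207, -0.09568032,  0.12094402, -0.00048551,  0.01420902,
       -0.01139674]), 'joint_torque': array([-1.60262207e-03, -5.84164059e+01,  2.93752509e+01,  7.01556399e+00,
        1.01589775e-02, -3.98751990e-05]), 'tcp_pos': array([ 0.29629869, -0.60598773,  0.21711849]), 'eef_rot': array([ 1.79914096e+02, -7.44808075e-03, -1.53947938e+02]), 'contact_force': array([ 0.36304411, -0.42234034, -0.66452813]), 'moment': array([0.00713177, 0.07376546, 0.02023362]), 'gripper_force': 0.0, 'gripper_width': 0.08757099990984624}
```

View pics/a.png

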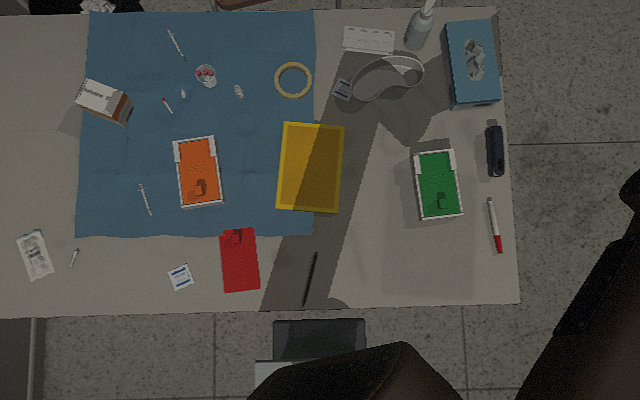

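View pics/b.png

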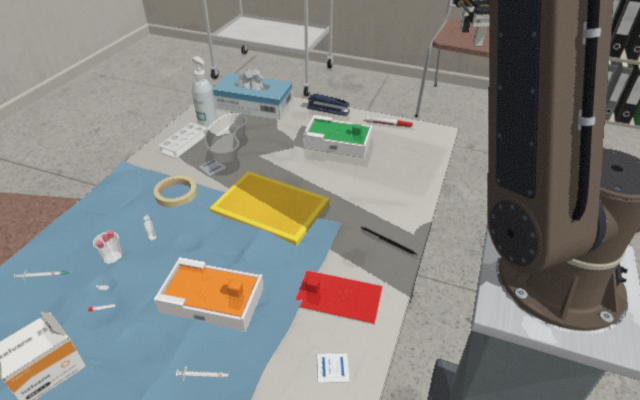

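The top view shows the green lid around (438,185) with its grip at (441,200), the mat at (311,167) and the orange lid at (198,172). A red lid, which is a look-alike, is at (239,260). The side view shows the same layout.

```bash
cat >> h.py <<'E'
def seg(c,what):
    hsv=cv2.cvtColor(c["color"],cv2.COLOR_RGB2HSV)
    lo,hi={"green":((50,110,25),(80,255,255)),"yellow":((20,130,40),(32,255,255))}[what]
    m=cv2.inRange(hsv,lo,hi); n,l,s,_=cv2.connectedComponentsWithStats(m)
    return l==1+np.argmax(s[1:,4])
def rect(xy):
    c,wh,a=cv2.minAreaRect((xy*1000).astype(np.float32)); return np.round(c,1),np.round(wh,1),round(a,2)
def onplane(c,m,z):
    K=np.array(c["intrinsics"]);T=np.array(c["world_from_camera"])
    v,u=np.nonzero(m); d=np.stack([(u-K[0,2])/K[0,0],(v-K[1,2])/K[1,1],np.ones(len(u))],-1)@T[:3,:3].T
    return T[:3,3]+d*((z-T[2,3])/d[:,2])[:,None]
E
python3 - <<'E'
from h import *
for n in("top","side"):
    c=dict(np.load(n+"0.npz")); P=pts(c)
    for w,z in(("green",.038),("yellow",.018)):
        m=seg(c,w); Q=P[m]; Q=Q[c["range_z"][m]>0]
        zm=np.median(Q[:,2]); print(n,w,m.sum(),"z",np.round(np.percentile(Q[:,2],[1,50,99]),4))
        f=m&(abs(P[...,2]-zm)<.006); print("  plane rect",rect(onplane(c,f,z)[:,:2]),"depth rect",rect(P[f][:,:2]),"mean",np.round(P[f].mean(0),4))
        if w=="green":
            g=m&(P[...,2]>zm+.019)&(P[...,2]<.09); print("  grip top",g.sum(),rect(onplane(c,g,.064)[:,:2]),np.round(P[g].mean(0),4))
    # white case rims (z~46mm) near green lid
    g0=P[seg(c,"green")].mean(0)
    b=(abs(P[...,2]-.046)<.004)&(np.hypot(P[...,0]-g0[0],P[...,1]-g0[1])<.13)&(c["color"].min(-1)>60)&~seg(c,"green")
    print("  rim",b.sum(),rect(P[b][:,:2]))
E
```

```text
top green 2018 z [0.0337 0.0388 0.0656]
  plane rect (array([ 574.2, -309.2]), array([155.6,  90. ]), 5.43) depth rect (array([ 574.3, -309.6]), array([155.8,  90.2]), 5.4) mean [ 0.5733 -0.3089  0.0387]
  grip top 81 (array([ 522.1, -314.1]), array([23.7, 20.2]), 8.06) [ 0.5221 -0.314   0.0641]
top yellow 4980 z [0.0129 0.0184 0.0235]
  plane rect (array([629.5,   7.5]), array([158.5, 229.7]), 83.6) depth rect (array([630.3,   7.6]), array([158.8, 230.1]), 83.61) mean [0.629  0.0097 0.0184]
  rim 333 (array([ 573.9, -309.6]), array([170.1, 104.7]), 5.18)
side green 857 z [0.0356 0.0391 0.0659]
  plane rect (array([ 574. , -308.7]), array([153.4,  83.5]), 5.16) depth rect (array([ 573.5, -308.5]), array([152.9,  86.5]), 4.42) mean [ 0.5721 -0.3071  0.0389]
  grip top 46 (array([ 520.8, -304. ]), array([23.9, 25.2]), 16.87) [ 0.521  -0.3062  0.0636]
side yellow 4690 z [0.0112 0.0187 0.022 ]
  plane rect (array([628.3,  14. ]), array([163.5, 232.1]), 83.54) depth rect (array([629.6,  11.4]), array([162. , 230.7]), 83.61) mean [0.6244 0.0176 0.0187]
  rim 204 (array([ 573.6, -306.5]), array([169.7, 109.4]), 5.83)
```

```bash
cat >> h.py <<'E'
from scipy.spatial.transform import Rotation as Ro
LID=np.array([.5742,-.3092]); YAW=5.3; MAT=np.array([.6293,.0085]); MYAW=-6.4
def go(p,yaw,tilt=0,cur=None):
    """needed turn (deg, tool) and then shift (cm, tool axes after the turn) ; tilt = -x end raised"""
    s=r.get_state(); R0=Ro.from_euler("xyz",s["eef_rot"],degrees=True)
    R1=Ro.from_euler("z",yaw,degrees=True)*Ro.from_euler("y",tilt,degrees=True)*Ro.from_euler("xyz",[180,0,180],degrees=True)
    d=np.array(p)-s["tcp_pos"]
    print("turn",np.round((R0.inv()*R1).as_rotvec(degrees=True),2),"shift after",np.round(R1.inv().apply(d)*100,2),"before",np.round(R0.inv().apply(d)*100,2))
def lidtcp(o,yaw,tilt,dz=.032):
    "TCP for lid underside middle o (3), TCP dz above underside, 52mm to -x"
    R=Ro.from_euler("z",yaw,degrees=True)*Ro.from_euler("y",tilt,degrees=True)
    return np.array(o)+R.apply([-.052,0,dz])
E
python3 -c "
from h import *
g=lidtcp([*LID,.034],YAW,0); print(g); go([g[0],g[1],.13],YAW)"
python3 -m crank '[[[0,0,7],[0,0,0],-1],[[0,0,7],[0,0,0],0.1],[[0,0,6.7],[0,0,0],0.1]]' 30
python3 -c "
from h import *
g=lidtcp([*LID,.034],YAW,0); go([g[0],g[1],.13],YAW)"
```

```text
[ 0.52242232 -0.31400327  0.066     ]
turn [ 8.000e-02 -2.000e-02  2.075e+01] shift after [-25.21  26.98   8.71] before [-33.14  16.29   8.73]
time_s: 0.4
tcp_pos: [0.2964, -0.6061, 0.2174]
eef_rot: [179.9, -0.0, -174.9]
contact_force: [-0.0, 0.2, -0.5]
gripper_width: 0.0768
gripper_force: 0.0
turn [ 0.05 -0.03 -0.23] shift after [-25.21  27.     8.74] before [-25.1   27.09   8.75]
```

```bash

python3 -m crank '[[[0,0,0],[-3.15,3.38,0.9],0.1],[[0,0,0],[-3.15,3.38,0.9],0.1],[[0,0,0],[-3.15,3.38,0.9],0.1],[[0,0,0],[-3.15,3.38,0.9],0.1],[[0,0,0],[-3.15,3.38,0.9],0.1],[[0,0,0],[-3.15,3.38,0.9],0.1],[[0,0,0],[-3.15,3.38,1.2],0.1],[[0,0,0],[-3.15,3.38,1.2],0.1]]' 30
python3 -m crank '[[[0,0,0],[0,0,0],0.1],[[0,0,0],[0,0,0],0.1]]'
python3 -c "
from h import *
g=lidtcp([*LID,.034],YAW,0); go([g[0],g[1],.066],YAW)"
```

```text
time_s: 1.2
tcp_pos: [0.5229, -0.3119, 0.1395]
eef_rot: [180.0, -0.0, -174.6]
contact_force: [1.2, -0.8, 0.7]
gripper_width: 0.0394
gripper_force: 0.0
time_s: 1.4
tcp_pos: [0.5224, -0.3124, 0.1392]
eef_rot: [180.0, -0.1, -174.5]
contact_force: [-0.9, -0.1, -0.3]
gripper_width: 0.0394
gripper_force: 0.0
turn [ 0.03 -0.09  0.2 ] shift after [ 0.01 -0.16  7.32] before [ 0.   -0.16  7.32]
```

```bash

python3 -m crank '[[[0,0,0],[0,-0.16,2],0.1],[[0,0,0],[0,0,2],0.1],[[0,0,0],[0,0,1.5],0.1],[[0,0,0],[0,0,1],0.1],[[0,0,0],[0,0,0.6],0.1],[[0,0,0],[0,0,0],0.1],[[0,0,0],[0,0,0],0.1]]' 30
python3 - <<'E'
from h import *
c=r.capture("top");d=r.capture("side")
a=cv2.resize(c["color"][130:250,370:530],None,fx=3,fy=3);b=cv2.resize(d["color"][60:220,260:420],(360,360))
cv2.imwrite("pics/c.png",cv2.cvtColor(np.hstack([a,b])[...,::1],cv2.COLOR_RGB2BGR)[:, :800])
go([*lidtcp([*LID,.034],YAW,0)],YAW)
E
```

```text
time_s: 2.1
tcp_pos: [0.5225, -0.3157, 0.0696]
eef_rot: [-180.0, 0.0, -174.7]
contact_force: [0.2, -0.7, 0.1]
gripper_width: 0.039
gripper_force: 0.0
turn [-0.03  0.07  0.06] shift after [0.02 0.15 0.38] before [0.02 0.15 0.38]
```

View pics/c.png

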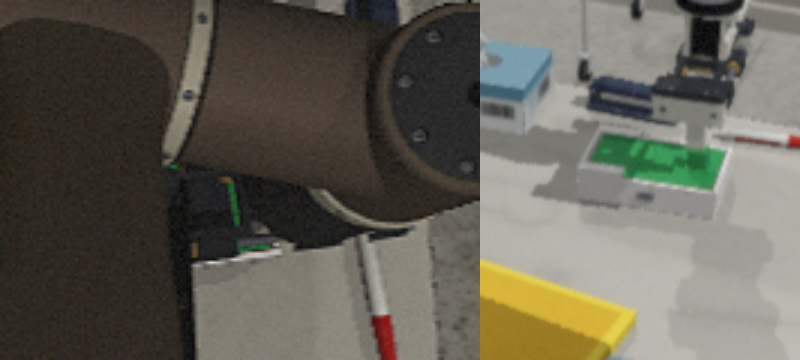

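The side view shows the fingers straddling the grip block at about (695,150). The arm hides the block in the top view.

```bash

python3 -m crank '[[[0,0,0],[0,0.1,0.35],0.1],[[0,0,0],[0,0,0],0.1],[[0,0,0],[0,0,0],0.4],[[0,0,0],[0,0,0],0.6],[[0,0,0],[0,0,0],1],[[0,0,0],[0,0,0],1],[[0,0,0],[0,0,0],1],[[0,0,0],[0,0,0],1]]' 40
python3 - <<'E'
from h import *
s=r.get_state();print(s["tcp_pos"],s["contact_force"],s["moment"])
for k in range(1,5):
    t=k*3.7/4; ct,st=np.cos(np.radians(t)),np.sin(np.radians(t))
    # pivot about far end underside
    print("dx,dz mm", (-130*ct+32*st+130), (130*st+32*ct-32))
E
```

```text
time_s: 3.0
tcp_pos: [0.5222, -0.3142, 0.0655]
eef_rot: [180.0, 0.0, -174.6]
contact_force: [0.3, 0.0, -0.3]
gripper_width: 0.0012
gripper_force: 0.0
[ 0.52220838 -0.31422345  0.06546739] [ 0.25081107  0.03712929 -0.26910066] [-0.02271684 -0.01597766  0.01732829]
dx,dz mm 0.533536137392332 2.0944971353457476
dx,dz mm 1.1008154583115584 4.180108132615473
dx,dz mm 1.7016901112627068 6.2562894135531195
dx,dz mm 2.336003488711384 8.322499857594266
```

```bash

python3 - <<'E'
from h import *
d=r.capture("side");b=cv2.resize(d["color"][70:190,270:430],(800,600),interpolation=cv2.INTER_CUBIC)
cv2.imwrite("pics/d.png",cv2.cvtColor(b,cv2.COLOR_RGB2BGR)); np.savez("side1.npz",**d)
P=pts(d);m=seg(d,"green");
f=m&(abs(P[...,2]-.039)<.006); print(m.sum(),rect(P[f][:,:2]));g=m&(P[...,2]>.056);print(g.sum(), P[g].mean(0) if g.any() else 0)
E
```

```text
868 (array([ 574.5, -308.1]), array([154.9,  89.9]), 4.31)
55 [ 0.51587884 -0.28710603  0.0744572 ]
```

View pics/d.png

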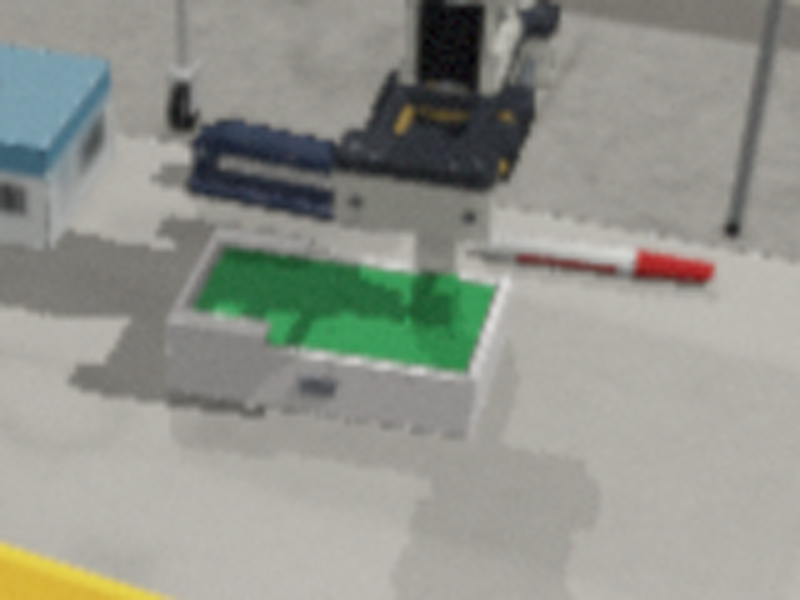

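The fingers at about (437,250) end just above or behind the block at (435,300), so they closed on nothing. I'll locate the finger with depth.

```bash

python3 - <<'E'
from h import *
d=dict(np.load("side1.npz"));P=pts(d)
for v in range(100,136,2):
    print(v,*[f"{np.round(P[v,u]*1000).astype(int)}{d['color'][v,u]}" for u in (354,357,360)])
E
```

```text
100 [ 512 -233  183][50 53 58] [ 505 -234  184][44 47 58] [ 498 -236  184][47 52 54]
102 [ 508 -222  185][42 45 50] [ 502 -226  184][52 53 59] [ 496 -230  183][61 65 70]
104 [ 508 -223  179][30 32 31] [ 500 -218  183][34 36 42] [ 493 -220  183][46 47 53]
106 [ 507 -219  176][74 77 72] [ 500 -219  177][48 53 52] [ 493 -220  178][36 42 42]
108 [ 507 -219  170][126 125 117] [ 500 -221  170][122 122 115] [ 493 -221  172][116 116 110]
110 [ 509 -227  160][125 126 116] [ 499 -218  167][124 124 118] [ 493 -224  165][128 127 119]
112 [ 508 -227  155][125 125 118] [ 501 -229  155][124 125 117] [ 494 -228  157][126 125 116]
114 [ 508 -225  150][125 126 119] [ 501 -227  151][126 126 117] [ 493 -228  152][123 124 115]
116 [ 508 -227  144][124 124 117] [ 500 -225  147][124 124 116] [ 493 -228  146][126 127 119]
118 [232 750 740][123 120 115] [ 519 -297   97][121 122 114] [ 511 -298   98][126 125 118]
120 [ 528 -300   87][131 132 125] [ 518 -295   92][126 126 119] [ 511 -296   93][135 134 126]
122 [ 526 -296   84][136 134 126] [ 519 -298   84][137 137 128] [ 510 -294   88][137 136 129]
124 [ 527 -300   76][ 83 107  86] [ 518 -297   79][ 97 110  94] [ 510 -296   82][119 145 118]
126 [ 530 -310   63][33 99 54] [ 521 -309   65][ 41 124  68] [ 514 -312   65][ 50 142  82]
128 [ 527 -303   61][27 86 46] [ 518 -299   66][ 43 117  62] [ 511 -304   64][ 46 136  74]
130 [ 527 -304   54][33 93 52] [ 519 -304   56][34 92 52] [ 510 -302   59][ 38 117  65]
132 [ 526 -300   51][35 93 50] [ 518 -301   52][36 97 52] [ 510 -301   54][ 43 117  65]
134 [ 526 -302   43][ 40 101  58] [ 518 -304   44][37 99 53] [ 511 -308   43][ 43 123  69]
```

Depth puts the fingertips at z≈77 mm and the gripper body's underside at about 144 mm. Both are roughly 37 mm higher than the reported TCP implies. I'll check the finger extent in x and y, then reopen and go down.

```bash

python3 - <<'E'
from h import *
d=dict(np.load("side1.npz"));P=pts(d);b=d["range_z"]>0
f=b&(P[...,2]>.072)&(P[...,2]<.135)&(abs(P[...,0]-.52)<.05)&(abs(P[...,1]+.31)<.07)
Q=P[f]*1000;print(f.sum(),np.round(np.percentile(Q,[2,50,98],axis=0)),np.round(Q.min(0)))
f=b&(P[...,2]>.138)&(P[...,2]<.18)&(abs(P[...,0]-.52)<.1)&(abs(P[...,1]+.31)<.15)
Q=P[f]*1000;print(f.sum(),np.round(np.percentile(Q,[2,50,98],axis=0)),np.round(Q.min(0)))
E
python3 -m crank '[[[0,0,0],[0,0,0],0],[[0,0,0],[0,0,0],0],[[0,0,0],[0,0,0],0.05],[[0,0,0],[0,0,0],0.05],[[0,0,0],[0,0,0],0.05]]' 30
python3 - <<'E'
from h import *
d=r.capture("side");P=pts(d);b=d["range_z"]>0
f=b&(P[...,2]>.068)&(P[...,2]<.135)&(abs(P[...,0]-.52)<.05)&(abs(P[...,1]+.31)<.07)
Q=P[f]*1000;print(f.sum(),np.round(np.percentile(Q,[2,50,98],axis=0)),np.round(Q.min(0)))
E
```

```text
61 [[ 510. -317.   76.]
 [ 519. -298.   87.]
 [ 530. -294.   98.]] [ 509. -321.   76.]
767 [[ 476. -400.  142.]
 [ 505. -230.  164.]
 [ 557. -215.  179.]] [ 474. -410.  140.]
time_s: 3.55
tcp_pos: [0.5222, -0.3142, 0.0655]
eef_rot: [180.0, -0.0, -174.6]
contact_force: [-0.1, -0.3, 0.3]
gripper_width: 0.0351
gripper_force: 0.0
98 [[ 508. -294.   77.]
 [ 517. -280.   93.]
 [ 530. -276.  109.]] [ 507. -333.   75.]
```

```bash

python3 -m crank '[[[0,0,0],[-0.1,0,1],0.05],[[0,0,0],[0,0,0.8],0.05],[[0,0,0],[0,0,0.6],0.05],[[0,0,0],[0,0,0.5],0.05],[[0,0,0],[0,0,0.2],0.05],[[0,0,0],[0,0,0],0.05],[[0,0,0],[0,0,0],0.05]]' 30
python3 - <<'E'
from h import *
d=r.capture("side");P=pts(d);b=d["range_z"]>0;np.savez("side2.npz",**d)
f=b&(P[...,2]>.046)&(P[...,2]<.09)&(abs(P[...,0]-.52)<.03)&(P[...,1]>-.297)&(P[...,1]<-.26)
Q=P[f]*1000;print(f.sum(),np.round(np.percentile(Q,[2,50,98],axis=0)),np.round(Q.min(0)))
f=b&(P[...,2]>.095)&(P[...,2]<.145)&(abs(P[...,0]-.52)<.1)&(abs(P[...,1]+.31)<.15)
Q=P[f]*1000;print(np.round(np.percentile(Q,[1,50,98],axis=0)),np.round(Q.min(0)))
cv2.imwrite("pics/e.png",cv2.cvtColor(cv2.resize(d["color"][70:190,270:430],(800,600),interpolation=cv2.INTER_CUBIC),cv2.COLOR_RGB2BGR))
E
```

```text
time_s: 4.3
tcp_pos: [0.5234, -0.3142, 0.0346]
eef_rot: [-180.0, 0.0, -174.6]
contact_force: [-0.3, -0.6, 0.9]
gripper_width: 0.0412
gripper_force: 0.0
87 [[ 508. -281.   48.]
 [ 520. -277.   63.]
 [ 530. -271.   80.]] [ 507. -282.   47.]
[[ 476. -399.  109.]
 [ 504. -229.  128.]
 [ 560. -216.  144.]] [ 475. -406.  105.]
```

View pics/e.png

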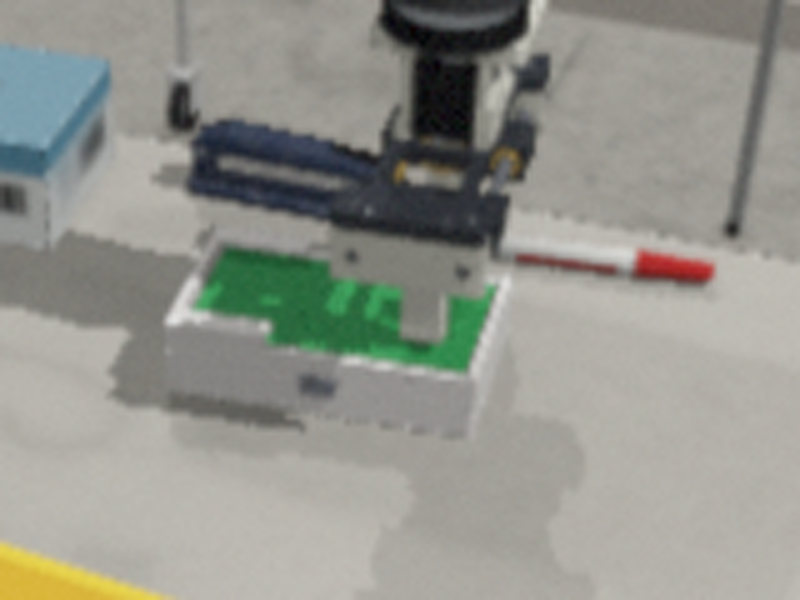

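The finger now covers the block at (425,310), with its tip near z = 46 mm. I'll go down another 4 mm and close.

```bash

python3 -m crank '[[[0,0,0],[0,0,0.4],0.05],[[0,0,0],[0,0,0],0.05],[[0,0,0],[0,0,0],0.4],[[0,0,0],[0,0,0],0.6],[[0,0,0],[0,0,0],1],[[0,0,0],[0,0,0],1],[[0,0,0],[0,0,0],1],[[0,0,0],[0,0,0],1]]' 40
```

```text
time_s: 5.15
tcp_pos: [0.5233, -0.3139, 0.0305]
eef_rot: [180.0, 0.0, -174.6]
contact_force: [-0.2, 3.4, 0.9]
gripper_width: 0.0199
gripper_force: 39.9
```

The block is gripped (20 mm). Next I'll tilt and raise in small steps, watching the force.

```bash

python3 -m crank '[[[0,0.45,0],[-0.026,0,-0.105],1],[[0,0.45,0],[-0.026,0,-0.105],1],[[0,0,0],[0,0,0],1]]'
python3 -m crank '[[[0,0.45,0],[-0.026,0,-0.105],1],[[0,0.45,0],[-0.026,0,-0.105],1],[[0,0,0],[0,0,0],1],[[0,0,0],[0,0,0],1]]'
```

```text
time_s: 5.45
tcp_pos: [0.5233, -0.3139, 0.0324]
eef_rot: [180.0, -1.0, -174.6]
contact_force: [-2.4, 2.2, 2.3]
gripper_width: 0.0197
gripper_force: 39.9
time_s: 5.85
tcp_pos: [0.5243, -0.3141, 0.0346]
eef_rot: [-180.0, -1.8, -174.6]
contact_force: [-1.6, 1.5, -0.1]
gripper_width: 0.0197
gripper_force: 39.9
```

```bash

python3 -m crank '[[[0,0.45,0],[-0.01,0,-0.105],1],[[0,0.45,0],[-0.01,0,-0.105],1],[[0,0.45,0],[-0.01,0,-0.105],1],[[0,0.45,0],[-0.01,0,-0.11],1],[[0,0,0],[0,0,0],1],[[0,0,0],[0,0,0],1]]'
python3 - <<'E'
from h import *
d=r.capture("side");P=pts(d);np.savez("side3.npz",**d);m=seg(d,"green")
Q=P[m];L=(Q[:,:2]-LID)@np.array([[np.cos(np.radians(YAW))],[np.sin(np.radians(YAW))]])[:,0]
for a in(-75,-65,-40,-20,0,20,40,60,70):
    k=abs(L*1000-a)<8; print(a,k.sum(),np.round(np.percentile(Q[k,2],[10,40,50]),4) if k.any() else "")
cv2.imwrite("pics/f.png",cv2.cvtColor(cv2.resize(d["color"][70:190,270:430],(800,600),interpolation=cv2.INTER_CUBIC),cv2.COLOR_RGB2BGR))
E
```

```text
time_s: 6.45
tcp_pos: [0.5243, -0.3139, 0.0387]
eef_rot: [180.0, -3.7, -174.7]
contact_force: [-4.5, 0.4, -1.2]
gripper_width: 0.0201
gripper_force: 39.9
-75 56 [0.0465 0.0479 0.0482]
-65 79 [0.0464 0.0478 0.0481]
-40 35 [0.045  0.0461 0.0464]
-20 76 [0.0428 0.0442 0.0446]
0 72 [0.0424 0.0434 0.0437]
20 81 [0.0409 0.0423 0.0426]
40 68 [0.0393 0.0408 0.0409]
60 71 [0.0377 0.0397 0.0399]
70 63 [0.0376 0.0391 0.0396]
```

View pics/f.png

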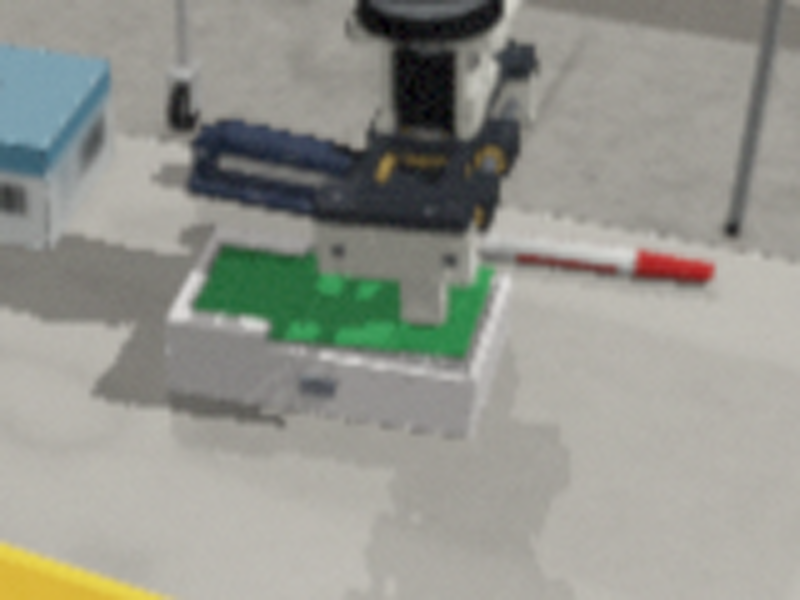

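The lid is tilted about 3.6°. Its grip end is up by about 9.6 mm and clear of the lip, with the far end still seated. Now the slide out.

```bash

python3 -m crank '[[[0,0,0],[0.3,0,0.015],1],[[0,0,0],[0.5,0,0.018],1],[[0,0,0],[0.5,0,0.018],1],[[0,0,0],[0.5,0,0.018],1],[[0,0,0],[0,0,0],1]]'
python3 -m crank '[[[0,0,0],[0.5,0,0.015],1],[[0,0,0],[0.5,0,0.015],1],[[0,0,0],[0.5,0,0.015],1],[[0,0,0],[0,0,0],1]]'
```

```text
time_s: 7.0
tcp_pos: [0.5063, -0.3157, 0.0395]
eef_rot: [180.0, -3.6, -174.7]
contact_force: [0.5, 0.0, -1.1]
gripper_width: 0.0195
gripper_force: 39.9
time_s: 7.4
tcp_pos: [0.4912, -0.3171, 0.0398]
eef_rot: [180.0, -3.6, -174.7]
contact_force: [1.0, 0.2, -0.6]
gripper_width: 0.0194
gripper_force: 39.9
```

```bash

python3 -m crank '[[[0,0,0],[0.5,0,0.012],1],[[0,0,0],[0.5,0,0.012],1],[[0,0,0],[0.5,0,0.012],1],[[0,0,0],[0.5,0,0.012],1],[[0,0,0],[0.5,0,0.01],1],[[0,0,0],[0.5,0,0.01],1],[[0,0,0],[0.5,0,0.01],1],[[0,0,0],[0,0,0],1]]'
python3 - <<'E'
from h import *
d=r.capture("side");P=pts(d);m=seg(d,"green")
Q=P[m];L=(Q[:,:2]-LID)@np.array([np.cos(np.radians(YAW)),np.sin(np.radians(YAW))])
print(rect(Q[Q[:,2]<.056][:,:2]))
for a in(-140,-120,-90,-60,-30,-10,0):
    k=abs(L*1000-a)<8; print(a,k.sum(),np.round(np.percentile(Q[k,2],[10,40,50]),4) if k.any() else "")
E
```

```text
time_s: 8.2
tcp_pos: [0.4564, -0.3203, 0.0413]
eef_rot: [180.0, -3.6, -174.7]
contact_force: [0.6, -0.2, -1.6]
gripper_width: 0.0201
gripper_force: 39.9
(array([ 507.1, -314.2]), array([152.9,  95.7]), 3.49)
-140 58 [0.049  0.0507 0.051 ]
-120 32 [0.0478 0.0492 0.0494]
-90 83 [0.0461 0.0475 0.0477]
-60 82 [0.0441 0.0461 0.0464]
-30 106 [0.0422 0.0433 0.0438]
-10 98 [0.0408 0.0424 0.0426]
0 97 [0.0402 0.0415 0.042 ]
```

The lid is out by about 68 mm and free of the grooves. Now I'll lift it.

```bash

python3 -m crank '[[[0,0,0],[0.03,0,-0.5],1],[[0,0,0],[0.06,0,-1],1],[[0,0,0],[0.1,0,-1.5],1],[[0,0,0],[0.1,0,-1.8],1],[[0,0,0],[0.1,0,-2],1],[[0,0,0],[0.1,0,-2],1],[[0,0,0],[0,0,-1],1],[[0,0,0],[0,0,0],1]]'
python3 -m crank '[[[0,-1.2,0],[0,0,0],1],[[0,-1.2,0],[0,0,0],1],[[0,-1.2,0],[0,0,0],1],[[0,0,0],[0,0,0],1],[[0,0,0],[0,0,0],1]]'
python3 - <<'E'
from h import *
for n in("side","top"):
    d=r.capture(n);P=pts(d);m=seg(d,"green");Q=P[m]
    np.savez(n+"4.npz",**d)
    A=np.c_[Q[:,:2],np.ones(len(Q))]; w=np.ones(len(Q),bool)
    for _ in range(5):
        s=np.linalg.lstsq(A[w],Q[w,2],rcond=None)[0]; w=abs(Q[:,2]-A@s)<.004
    print(n,m.sum(),s,np.degrees(np.arctan(s[:2])),rect(Q[w][:,:2]),Q[w].mean(0))
a=cv2.resize(np.load("side4.npz")["color"][40:240,200:440],(720,600))
cv2.imwrite("pics/g.png",cv2.cvtColor(a,cv2.COLOR_RGB2BGR))
g=lidtcp([*MAT,.018],MYAW,0); print(g); go([g[0],g[1],.11],MYAW)
E
```

```text
time_s: 9.05
tcp_pos: [0.4596, -0.3205, 0.1413]
eef_rot: [-179.9, -3.4, -174.6]
contact_force: [0.4, 0.7, -1.8]
gripper_width: 0.0197
gripper_force: 39.9
time_s: 9.55
tcp_pos: [0.4581, -0.3203, 0.1392]
eef_rot: [180.0, -0.0, -174.7]
contact_force: [0.6, -0.0, -1.3]
gripper_width: 0.0198
gripper_force: 39.9
side 884 [-0.00129188  0.00207958  0.1487934 ] [-0.07401896  0.11915102] (array([ 508.7, -313.3]), array([153.8,  94.7]), 5.64) [ 0.51459112 -0.30790905  0.14748829]
top 94 [-0.24347715  2.9899647   1.13309085] [-13.68395941  71.50737955] (array([ 459. , -274.4]), array([38.2, 39.8]), 3.48) [ 0.4574716  -0.27829931  0.18960186]
[0.57762407 0.01429638 0.05      ]
turn [-0.   -0.02 11.75] shift after [-8.12 34.58  2.93] before [-14.99  32.2    2.92]
```

View pics/g.png

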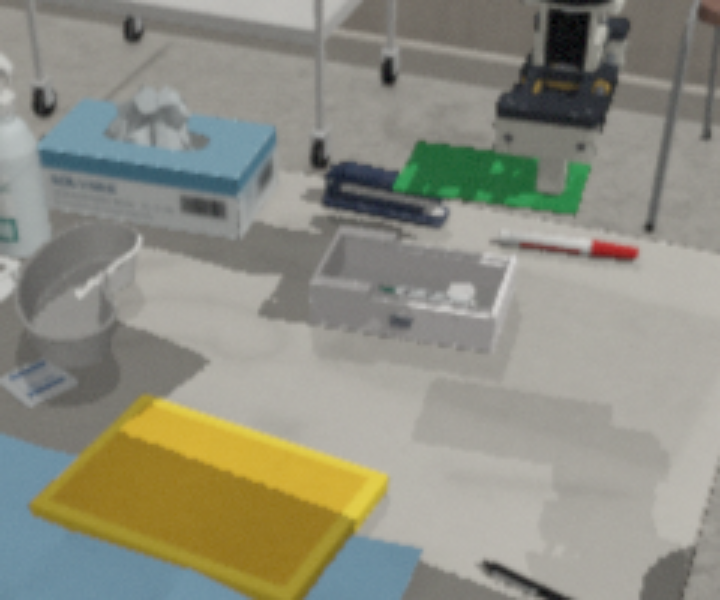

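The lid hangs level at z≈147 mm above the open case, with its grip up. Next I'll turn it and carry it to the mat.

```bash

python3 -m crank '[[[0,0,3],[0,0,0],1],[[0,0,3],[0,0,0],1],[[0,0,3],[0,0,0],1],[[0,0,2.75],[0,0,0],1],[[0,0,0],[-0.3,1.5,0],1],[[0,0,0],[-0.8,3.5,0],1],[[0,0,0],[-0.9,3.7,0],1],[[0,0,0],[-0.9,3.7,0],1]]'
python3 -m crank '[[[0,0,0],[-0.9,3.7,0],1],[[0,0,0],[-0.9,3.7,0],1],[[0,0,0],[-0.9,3.7,0],1],[[0,0,0],[-0.9,3.7,0],1],[[0,0,0],[-0.9,3.7,0],1],[[0,0,0],[-0.5,2.5,0],1],[[0,0,0],[-0.2,1.2,0],1],[[0,0,0],[0,0,0],1]]'
python3 -m crank '[[[0,0,0],[0,0,0],1],[[0,0,0],[0,0,0],1]]'
python3 - <<'E'
from h import *
d=r.capture("side");P=pts(d);m=seg(d,"green");Q=P[m];np.savez("side5.npz",**d)
A=np.c_[Q[:,:2],np.ones(len(Q))]; w=np.ones(len(Q),bool)
for _ in range(5):
    s=np.linalg.lstsq(A[w],Q[w,2],rcond=None)[0]; w=abs(Q[:,2]-A@s)<.004
print(m.sum(),np.degrees(np.arctan(s[:2])),rect(Q[w][:,:2]),Q[w].mean(0))
g=lidtcp([*MAT,.018],MYAW,0); go([g[0],g[1],.0145],MYAW)
E
```

```text
time_s: 10.45
tcp_pos: [0.5015, -0.1985, 0.1393]
eef_rot: [180.0, 0.0, 173.6]
contact_force: [0.9, -1.5, -0.4]
gripper_width: 0.0199
gripper_force: 39.9
time_s: 11.25
tcp_pos: [0.5776, 0.0165, 0.1391]
eef_rot: [-180.0, -0.0, 173.8]
contact_force: [-0.5, -0.3, -0.5]
gripper_width: 0.0193
gripper_force: 39.9
time_s: 11.45
tcp_pos: [0.577, 0.0139, 0.1393]
eef_rot: [-180.0, -0.0, 173.6]
contact_force: [-1.1, 0.4, -0.9]
gripper_width: 0.0198
gripper_force: 39.9
893 [-0.05895504  0.08386363] (array([627.1,   9.5]), array([ 88.6, 156.1]), 85.01) [0.62401344 0.02877441 0.14750864]
turn [-0.   -0.01 -0.04] shift after [-0.05  0.06 12.49] before [-0.05  0.06 12.49]
```

```bash

python3 -m crank '[[[0,0,0],[-0.15,0.1,1.5],1],[[0,0,0],[0,0,2.5],1],[[0,0,0],[0,0,2.5],1],[[0,0,0],[0,0,2],1],[[0,0,0],[0,0,1.5],1],[[0,0,0],[0,0,1],1],[[0,0,0],[0,0,0.6],1],[[0,0,0],[0,0,0],1]]'
python3 -m crank '[[[0,0,0],[0,0,0.2],1],[[0,0,0],[0,0,0.1],1],[[0,0,0],[0,0,0.1],1],[[0,0,0],[0,0,0],1],[[0,0,0],[0,0,0],1]]'
python3 - <<'E'
from h import *
d=r.capture("side");P=pts(d);m=seg(d,"green");Q=P[m]
w=Q[:,2]<np.median(Q[:,2])+.006
print(m.sum(),rect(Q[w][:,:2]),np.percentile(Q[:,2],[5,25,50])); print(r.get_state()["contact_force"],r.get_state()["tcp_pos"])
E
```

```text
time_s: 12.3
tcp_pos: [0.5788, 0.015, 0.0229]
eef_rot: [-180.0, -0.0, 173.6]
contact_force: [-0.3, 0.6, -0.6]
gripper_width: 0.0198
gripper_force: 39.9
time_s: 12.8
tcp_pos: [0.5791, 0.0155, 0.0196]
eef_rot: [180.0, 0.0, 173.6]
contact_force: [-0.1, 0.6, 0.1]
gripper_width: 0.0195
gripper_force: 39.9
735 (array([630. ,  12.9]), array([ 90.5, 157.7]), 84.89) [0.02548531 0.02694179 0.02792734]
[ 0.40219616  0.00663627 -0.6505226 ] [0.5791329  0.01550465 0.01953437]
```

```bash

python3 -m crank '[[[0,0,0],[0,-0.1,0.1],1],[[0,0,0],[0,0,0.1],1],[[0,0,0],[0,0,0.1],1],[[0,0,0],[0,0,0.1],1],[[0,0,0],[0,0,0],1],[[0,0,0],[0,0,0],1]]'
python3 -m crank '[[[0,0,0],[0,0,0.05],1],[[0,0,0],[0,0,0],1],[[0,0,0],[0,0,0],1]]'
python3 -m crank '[[[0,0,0],[0,0,0.05],1],[[0,0,0],[0,0,0],1],[[0,0,0],[0,0,0],1]]'
```

```text
time_s: 13.45
tcp_pos: [0.5789, 0.0144, 0.0153]
eef_rot: [-180.0, -0.0, 173.6]
contact_force: [-0.5, 0.3, -0.6]
gripper_width: 0.0197
gripper_force: 39.9
time_s: 13.75
tcp_pos: [0.5789, 0.0144, 0.0148]
eef_rot: [-180.0, -0.0, 173.6]
contact_force: [0.5, -0.1, -0.7]
gripper_width: 0.0199
gripper_force: 39.9
time_s: 14.05
tcp_pos: [0.579, 0.0145, 0.0145]
eef_rot: [180.0, 0.0, 173.6]
contact_force: [-0.8, 0.6, 0.9]
gripper_width: 0.02
gripper_force: 39.9
```

```bash

python3 -m crank '[[[0,0,0],[0,0,0.05],1],[[0,0,0],[0,0,0],1],[[0,0,0],[0,0,0],1]]'
python3 -m crank '[[[0,0,0],[0,0,0.05],1],[[0,0,0],[0,0,0],1],[[0,0,0],[0,0,0],1]]'
```

```text
time_s: 14.35
tcp_pos: [0.579, 0.0145, 0.0145]
eef_rot: [180.0, 0.0, 173.6]
contact_force: [-2.1, 0.3, 6.3]
gripper_width: 0.0197
gripper_force: 39.9
time_s: 14.65
tcp_pos: [0.579, 0.0145, 0.0145]
eef_rot: [180.0, 0.0, 173.6]
contact_force: [-4.6, 0.3, 10.8]
gripper_width: 0.0199
gripper_force: 39.9
```

The lid is on the mat and the contact force has risen. I'll relax that force, open the fingers and go straight up.

```bash

python3 -m crank '[[[0,0,0],[0,0,-0.07],1],[[0,0,0],[0,0,0],0.5],[[0,0,0],[0,0,0],0.2],[[0,0,0],[0,0,0],0.05],[[0,0,0],[0,0,0],0.05],[[0,0,0],[0,0,0],0.05]]' 10
python3 -m crank '[[[0,0,0],[0,0,-0.3],0.05],[[0,0,0],[0,0,-1],0.05],[[0,0,0],[0,0,-2],0.05],[[0,0,0],[0,0,-3],0.05],[[0,0,0],[0,0,-4],0.05],[[0,0,0],[0,0,-4],0.05],[[0,0,0],[0,0,-2],0.05],[[0,0,0],[0,0,0],0.05]]'
python3 -m crank '[[[0,0,0],[1,-3,0],0.05],[[0,0,0],[2,-4,0],0.05],[[0,0,0],[2,-4,0],0.05],[[0,0,0],[2,-4,0],0.05],[[0,0,0],[2,-4,0],0.05],[[0,0,0],[1,-4,0],0.05],[[0,0,0],[0,-3,0],0.05],[[0,0,0],[0,0,0],0.05]]'
python3 - <<'E'
from h import *
for n in("top","side"):
    d=r.capture(n);P=pts(d);m=seg(d,"green");Q=P[m]
    w=m&(P[...,2]<np.median(Q[:,2])+.006)
    print(n,m.sum(),rect(onplane(d,w,.022)[:,:2]),np.percentile(Q[:,2],[5,50,99]))
    if n=="top":cv2.imwrite("pics/h.png",cv2.cvtColor(d["color"],cv2.COLOR_RGB2BGR))
E
```

```text
time_s: 15.25
tcp_pos: [0.5789, 0.0144, 0.0139]
eef_rot: [-180.0, -0.0, 173.6]
contact_force: [-0.2, -0.1, -0.6]
gripper_width: 0.0408
gripper_force: 0.0
time_s: 16.05
tcp_pos: [0.581, 0.0149, 0.182]
eef_rot: [179.9, 0.4, 173.6]
contact_force: [-0.7, -0.1, -0.8]
gripper_width: 0.0412
gripper_force: 0.0
time_s: 16.85
tcp_pos: [0.4494, -0.2353, 0.177]
eef_rot: [-180.0, -0.0, 173.4]
contact_force: [-0.4, 0.2, -0.8]
gripper_width: 0.0416
gripper_force: 0.0
top 912 (array([630.6,   7. ]), array([ 87.3, 153.8]), 83.73) [0.01869486 0.02244351 0.02810282]
side 1677 (array([629.4,   9.3]), array([ 88.4, 154. ]), 83.68) [0.02073743 0.02301485 0.04927132]
```

View pics/h.png

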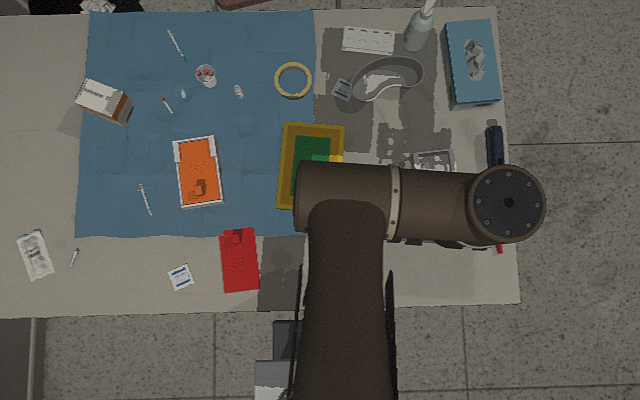

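The green lid lies flat in the middle of the mat at about (312,160), with its top at z≈22 mm and its centre at (630,8) against the mat's (629,8). The orange lid at (198,172) is still shut.

```bash
python3 -m crank '[[[0,0,0],[0,0,0],0.05],[[0,0,0],[0,0,0],0.05]]'; python3 -c "
from plant import r
print(r.close_job())"
```

```text
time_s: 17.15
tcp_pos: [0.4508, -0.232, 0.177]
eef_rot: [180.0, -0.0, 173.7]
contact_force: [0.2, 0.0, 0.6]
gripper_width: 0.0418
gripper_force: 0.0
the job is handed in; nothing more can be done
None
```

I opened the green-lidded case and set the lid down flat, grip up, within about 2 mm of the middle of the yellow mat; the orange-lidded case is still shut, and I handed the job in at about 17 s.

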